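# Seal a tablet card in the screw press

### The job

Seal the tablet card in the bench screw press: slide its tray in under the screw, gently, until it is home against the stop, then wind the crank clockwise until the screw's foot just touches the steel plate on the card and give it a further quarter turn, no more. Let go and leave it clamped like that; leave the bottle, the vial and the carton alone.

Things in the scene. Friction and masses are not known exactly. Their poses are not given: they have to be found in the camera images.
- press: Bench screw press, fixed: white base 200 x 230 x 30 mm, a steel column at each side, white crosshead, vertical screw with a crank on top and a sprung round foot below it. Origin on the screw axis at bench level; x runs along the tray's rails into the press, y left, z up. Bed top 30 mm above the bench, rails 42 mm, column tops 190 mm.
- head: White crosshead with the screw, crank and foot, clamped on the columns at a height that differs each time. Origin on the screw axis at the crosshead's underside, 117 to 127 mm above the bench; crosshead 60 mm deep (x), 235 mm wide (y), 34 mm thick. How many turns it takes until the foot touches the plate is not known (0.4 to 1.6); it must be felt.
- stop: Steel stop bar, 12 x 90 x 16 mm, across the back of the bed, fixed to the press (its frame is the press's). The tray's far edge rests against it when the tray is home.
- tray: Flat aluminium tray with a white tablet card in it and the plate on top: 112 mm along x, 106 mm wide, 28 mm high at its rim, about 0.6 kg, loose on the bed between the rails (3 mm play in all); pushing it takes up to about 13 N. Origin under its middle, axes as the press's. It starts drawn out by 30 to 55 mm; when home its origin lies on the screw axis, 30 mm above the bench.
- plate: Loose steel pressing plate, 83 x 94 x 10 mm, 0.6 kg, lying on the card inside the tray's rim, with a dark wear disc (40 mm across, 2 mm high) that comes under the screw's foot when the tray is home. Origin under its middle. It rides in with the tray and stays there.
- tray_grip (a point): Centre of the tray's black upright grip: a blade 38 mm long (along the press's x), 14 mm thick (along y), 40 mm high, 120 mm in front (-x) of the tray's middle and 62 mm above the bench. The bottom of the blade is 42 mm above the bench.
- knob_centre (a point): Centre of the upright black crank knob, 25 mm across and 48 mm high, that spins freely on its pin, 55 mm from the screw axis. The crank may start at many angles, this point 240 to 265 mm above the bench. The top of crank arm and hub lies 22 mm or more below this point.
- crank_hub (a point): Top of the crank's hub, on the screw axis. Turning the crank clockwise seen from above winds screw, crank, knob and foot down together, 20 mm a turn. Free, it takes 1 N or so at the knob; from the touch on, 3 to 5 N more at once (to be read along the knob's path; a hand at rest may read less) and slowly growing. The screw stays where it is left, springing back a few degrees.
- amber_bottle: Bystander: brown glass bottle with white cap, 42 mm across, 75 mm high, standing left of the press. Origin under its middle.
- vial: Bystander: small clear vial with metal cap, 24 mm across, 42 mm high, standing at the left front of the press. Origin under its middle.
- card_carton: Bystander: white carton with a blue band, 110 x 85 x 60 mm, right of the press. Origin under its middle.
Not all that is in view belongs to the job. There is more than one size of the tray; the job needs the middle-sized.

How it is judged:
By the outcome, as a careful person would: the job done as asked, in the order asked, and still so for the second after the job is handed in, with the robot touching nothing.
It also fails if it takes over 72 s, if anything falls off the work surface, if the arm or the gripper's body presses on something with over 40 N, if the wrist force passes 120 N, or if a joint passes its speed limit or range.

### The arm

A 7-joint arm with a two-finger parallel gripper is mounted at the origin on the work surface. World frame = base frame: x ahead of the robot, y to its left, z up, the work surface at z = 0. Lengths are in mm, angles in degrees, forces in N, time in s.
With the tool pointing down it reaches from about 350 to 900 mm from the base axis. Payload 19.9 kg.
Tool frame: the origin (TCP) lies at the very end of the fingers, on their centre line; the grasp point (between the pads) lies grasp_offset behind it (grasp_offset is the distance from the TCP to the grasp point, in mm); y points along the fingers, x is the direction in which the jaws open and shut, and the axes are right-handed (so a half turn about y gives the same grasp; the last joint's range is limited). The gripper opens to 94 mm and grips with 3 to 60 N. Pads are 16 mm wide; open, the fingers measure 119 mm over their backs; the gripper's body (75 mm by 177 mm) begins 78 mm behind the grasp point.
Start: joints at [-72.336, 23.915, -0.59, 92.452, 0.269, 63.638, -3.037], TCP at [214.183, 587.132, 205.425] pointing down, gripper open.
Joint ranges: [-161.28, 161.28], [-22.2, 115.67], [-73.04, 71.86], [3.21, 147.25], [-68.34, 248.33], [10.77, 114.83], [-161.83, 161.83]. Speed limits (degrees/s): [108.29, 108.29, 136.94, 136.94, 172.46, 172.46, 172.46].

### API

Orientations are given as [roll, pitch, yaw] about the fixed x, y, z axes, in that order (R = Rz(yaw) Ry(pitch) Rx(roll)).
In Python, from workcell import * gives the robot as it stands. The module is installed in compiled form; this text tells all that it offers.
- The arm moves only by the shell command python3 -m crank 'ROWS'. ROWS is text: rows parted by semicolons, each of 7 numbers parted by spaces: the shift along the tool's x, y, z in mm, then the turn, a rotation vector about the tool's x, y, z in degrees, then the opening, from 0 (shut) to 1 (fully open). In form: dx dy dz wx wy wz jaw; .... A call has 1 to 12 rows; each row is the pose to reach, as a shift and turn from the pose commanded when the call began, along the tool's axes at that moment; what a row does not reach only later rows make up. A row lasts 1/10 s, in which the tool goes at most 50 mm and 8.59 degrees, less where a joint would pass 70% of its speed; a pose out of reach is approached as far as the arm can. A call with a gripper value outside its range is refused whole. The fingers move at their own pace and stop on an object; the grip force is fixed at half the most. Time passes only in rows, so rows that repeat a pose let the fingers close. It gives the time, the measured TCP pose, the force and the opening at its end, in the units of the state.
- get_obs(): the state, without advancing time (a new reading comes with each control period).
- camera(name): name is "scene" or "top" or "wrist"; returns a dict with "pixels" (384x512x3 uint8, red, green, blue), "z_map" (384x512 float32, mm along the optical axis (not along the pixel's ray), 0 where there is no reading), "fx", "fy", "cx", "cy" (pixels), "R" (3x3) and "t" (3): a world point X has camera coordinates R X + t. Camera axes: x right, y down, z forward; pixel columns grow to the right and rows downward; lengths in mm; the calibration is good to about 2 mm. A picture is of the moment at which its call begins.
- close_job(): hands the job in, once; it reports no verdict.
Trained networks look in the newest picture that a camera, given by its name, has taken for a name from the list of things; names that differ only in an ending like _2 or _b are one class to them, and where a whole thing is asked for, a point or a joint stands for the part that bears it (a point fixed in the world has none). Each returns a list of dicts, best first, with "score" (0 to 1); they miss things now and then, are a little off and sometimes report something else, mostly with a low value. They report only what shows in the picture. A call takes as long as a camera call. They do not tell look-alikes from the thing itself.
- spot_in(target, camera): "centre" ([x, y, z] in mm, in world coordinates, good to about 4 mm: the middle of the surface that is visible of it).
- place_of(target, camera): "centre" ([x, y, z] in mm, in world coordinates, good to about 4 mm: a listed point, or the origin of a listed thing).
The state is a dict: "clock": time; "q": joint angles; "qd": joint speeds; "tau": joint torques, N m; "tool_pos": TCP position; "tcp_rot": TCP orientation; "force": force on the tool from outside, world axes, zero at the start; "wrist_torque": the same for the moment, N m; "width": finger opening in mm.
Only numpy, scipy, OpenCV 4.12 (cv2) and the standard library are available. Lean on these libraries where they do the work, as an engineer would, in place of code of your own. Each camera call takes 0.05 s, during which the arm holds its last target.

## Working session

There is one attempt and no reset: what is moved stays moved. The work goes in short steps, Python scripts to look and compute and a shell command to move; the robot and the scene stay as the last step left them, time stands still between calls to the robot, and variables do not carry over. Pictures are saved under pics/ and viewed, and the job is handed in when it is done.

```bash
mkdir -p pics; ls; cat > h.py <<'E'
from workcell import *
import numpy as np, cv2
def snap(n,f):
    c=camera(n); cv2.imwrite('pics/'+f,c['pixels'][:,:,::-1]); return c
def w(c,u,v,z=None):
    d=c['z_map'][int(v),int(u)] if z is None else z
    p=np.array([(u-c['cx'])/c['fx']*d,(v-c['cy'])/c['fy']*d,d]); return c['R'].T@(p-c['t'])
E
python3 - <<'E'
from h import *
print(get_obs())
for n in('scene','top'):
    c=snap(n,n+'0.png')
    for t in ['press','head','tray','plate','tray_grip','knob_centre','crank_hub','stop']:
        print(n,t,[(np.round(r['centre'],0).tolist(),round(r['score'],2)) for r in place_of(t,n)[:4]])
print(get_obs()['clock'])
E
```

```text
pics
{'clock': 0.0, 'q': array([-72.3368737 ,  23.94826735,  -0.58916217,  92.48494045,
         0.26766798,  63.63785416,  -3.0351149 ]), 'qd': array([ 0.07248418,  0.09753978, -0.06237648,  0.03607904,  0.00140359,
        0.12505155, -0.14256214]), 'tau': array([-7.64820343e-04, -8.51279354e+01,  6.38479069e-01, -4.25978351e+01,
       -4.88694850e-02,  1.87720580e-02,  1.12292332e-04]), 'tool_pos': array([214.06932906, 586.79866981, 204.827168  ]), 'tcp_rot': array([-9.00042320e+01,  6.95636658e-02,  6.99593501e+01]), 'force': array([ 0.32871875, -1.23036367,  0.24002838]), 'wrist_torque': array([-0.03372619, -0.00910691,  0.03618706]), 'width': 94.21731961700247}
scene press [([624.0, -36.0, -3.0], 0.72)]
scene head [([617.0, -28.0, 120.0], 0.75)]
scene tray [([353.0, 72.0, 4.0], 0.78), ([302.0, -295.0, 2.0], 0.73), ([590.0, -27.0, 26.0], 0.56)]
scene plate [([595.0, -34.0, 48.0], 0.67)]
scene tray_grip [([463.0, -352.0, 46.0], 0.97), ([325.0, 154.0, 17.0], 0.71)]
scene knob_centre [([639.0, 20.0, 250.0], 0.49)]
scene crank_hub [([619.0, -31.0, 226.0], 0.78)]
scene stop [([619.0, -266.0, -0.0], 0.71), ([619.0, -29.0, -1.0], 0.52)]
top press []
top head [([616.0, -266.0, 6.0], 0.73), ([623.0, -30.0, 120.0], 0.68)]
top tray [([585.0, -30.0, 25.0], 0.82), ([305.0, -296.0, -4.0], 0.65), ([354.0, 77.0, -3.0], 0.57), ([471.0, -10.0, 61.0], 0.16)]
top plate [([591.0, -32.0, 54.0], 0.66)]
top tray_grip [([465.0, -349.0, 46.0], 0.96), ([473.0, -7.0, 63.0], 0.78), ([323.0, 147.0, 19.0], 0.69)]
top knob_centre [([636.0, 19.0, 247.0], 0.53)]
top crank_hub [([617.0, -35.0, 227.0], 0.95)]
top stop []
0.9
```

View pics/scene0.png

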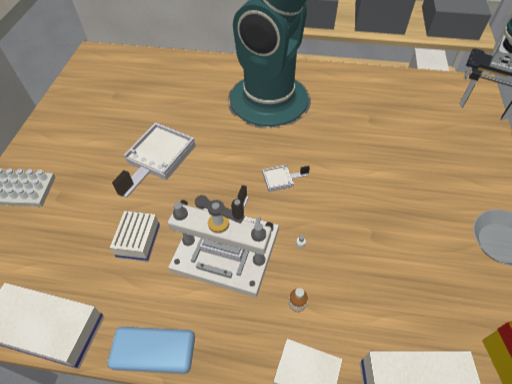

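View pics/top0.png

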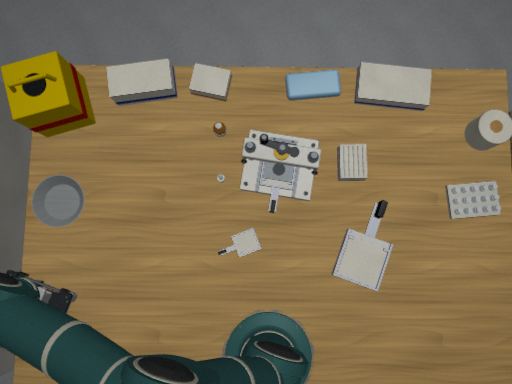

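The middle-sized tray is the one in the press: the grip is at about (273,200) in the top view, the knob at about (264,140). The larger tray at (363,260) and the smaller one at (245,242) are decoys. Next I'll zoom in to measure.

```bash
python3 - <<'E'
from h import *
c=snap('top','top1.png'); d=snap('scene','scene1.png')
np.savez('c.npz',**{k:v for k,v in c.items()});np.savez('d.npz',**{k:v for k,v in d.items()})
a=c['pixels'][115:225,225:335,::-1]; b=d['pixels'][175:300,160:290,::-1]
cv2.imwrite('pics/z1.png',cv2.resize(np.ascontiguousarray(a),None,fx=5.4,fy=5.4,interpolation=cv2.INTER_CUBIC))
cv2.imwrite('pics/z2.png',cv2.resize(np.ascontiguousarray(b),None,fx=4.6,fy=4.6,interpolation=cv2.INTER_CUBIC))
# point cloud of top
Z=c['z_map'];v,u=np.mgrid[:384,:512]
P=np.stack([(u-c['cx'])/c['fx']*Z,(v-c['cy'])/c['fy']*Z,Z],-1)
W=(P-c['t'])@c['R']
m=(W[...,0]>400)&(W[...,0]<760)&(W[...,1]>-170)&(W[...,1]<120)&(Z>0)
def rep(n,s):
    q=W[m&s]; print(n,len(q),np.round(q.mean(0),1) if len(q) else'', np.round(q.min(0),0),np.round(q.max(0),0))
    return q
z=W[...,2]
q=rep('blade',(z>70)&(z<95)&(W[...,0]<520))
if len(q): print(np.round(q,0).tolist()[:40])
rep('knob',(z>255)); rep('hub',(z>215)&(z<250)); 
q=rep('cross',(z>145)&(z<165))
q=rep('base',(z>22)&(z<36)); 
r=cv2.minAreaRect(q[:,:2].astype(np.float32));print(r)
print(np.histogram(z[m],bins=range(0,290,5)))
for n in('top','scene'):
  print(c['t'],c['fx'])
  break
print(get_obs()['clock'])
E
```

```text
blade 56 [466.4  -7.9  80.4] [447. -16.  70.] [485.  -1.  88.]
[[485.0, -4.0, 76.0], [484.0, -7.0, 83.0], [485.0, -10.0, 80.0], [485.0, -13.0, 76.0], [481.0, -4.0, 86.0], [481.0, -7.0, 85.0], [481.0, -10.0, 81.0], [482.0, -13.0, 77.0], [481.0, -16.0, 81.0], [478.0, -4.0, 82.0], [478.0, -7.0, 82.0], [478.0, -10.0, 83.0], [478.0, -13.0, 82.0], [478.0, -16.0, 80.0], [475.0, -4.0, 84.0], [475.0, -7.0, 79.0], [475.0, -10.0, 78.0], [476.0, -13.0, 76.0], [472.0, -4.0, 83.0], [472.0, -7.0, 79.0], [472.0, -10.0, 85.0], [472.0, -13.0, 81.0], [469.0, -4.0, 82.0], [469.0, -7.0, 77.0], [469.0, -10.0, 84.0], [469.0, -13.0, 82.0], [467.0, -1.0, 70.0], [466.0, -4.0, 81.0], [465.0, -7.0, 88.0], [466.0, -10.0, 79.0], [466.0, -13.0, 79.0], [463.0, -1.0, 81.0], [462.0, -4.0, 87.0], [462.0, -7.0, 83.0], [463.0, -10.0, 82.0], [463.0, -13.0, 80.0], [459.0, -1.0, 80.0], [460.0, -4.0, 79.0], [459.0, -7.0, 85.0], [459.0, -10.0, 85.0]]
knob 68 [636.   21.  272.3] [626.  10. 258.] [648.  33. 282.]
hub 311 [619.6 -32.  224.4] [596. -78. 216.] [643.  33. 250.]
cross 1067 [615.  -31.6 152.8] [ 560. -149.  145.] [6
[... 264 characters left out ...]
   238,  247,   83,    6,   19,   27,    6,    0,    0,    0,    0,
          0,    2,    9,   18,   31,   44,   68,  293,  508,  172,   94,
         35,    6,    6,   10,   38,   31,    0,    0,    0,    4,   26,
        176,   92,    7,    4,    3,    3,    3,    3,    2,   14,   29,
         15,    5]), array([  0,   5,  10,  15,  20,  25,  30,  35,  40,  45,  50,  55,  60,
        65,  70,  75,  80,  85,  90,  95, 100, 105, 110, 115, 120, 125,
       130, 135, 140, 145, 150, 155, 160, 165, 170, 175, 180, 185, 190,
       195, 200, 205, 210, 215, 220, 225, 230, 235, 240, 245, 250, 255,
       260, 265, 270, 275, 280, 285]))
[  10.22216217  533.2838354  1499.28680743] 476.7333597933938
1.0
```

View pics/z1.png

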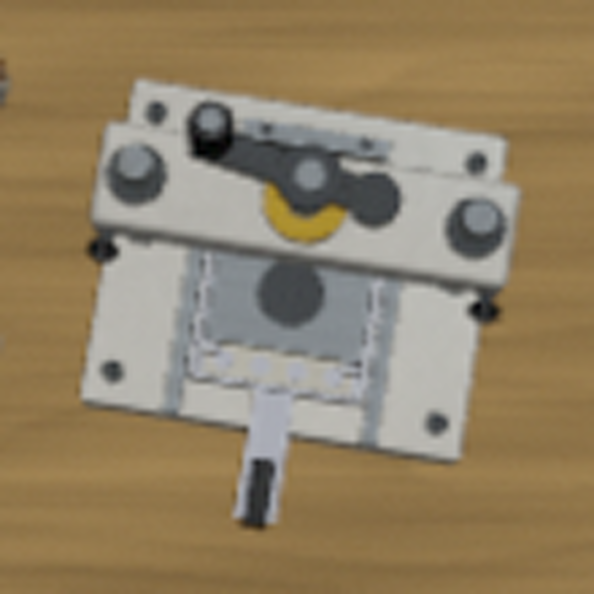

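View pics/z2.png

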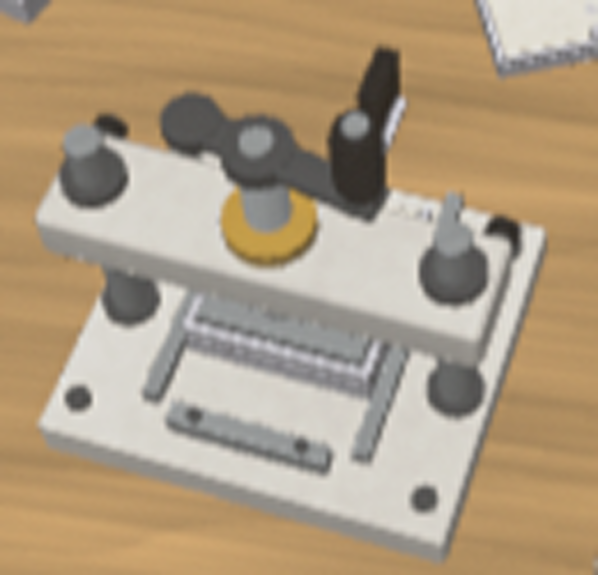

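```bash
cat >> h.py <<'E'
from scipy.spatial.transform import Rotation as Ro
def rel(target,yaw=None):
    o=get_obs(); R=Ro.from_euler('xyz',o['tcp_rot'],degrees=True)
    s=R.inv().apply(np.array(target)-o['tool_pos'])
    out=[np.round(s,1)]
    if yaw is not None:
        T=Ro.from_euler('xyz',[-90,0,yaw],degrees=True); out.append(np.round((R.inv()*T).as_rotvec(degrees=True),2))
    print('clk',o['clock'],'pos',np.round(o['tool_pos'],1),np.round(o['tcp_rot'],2),'F',np.round(o['force'],1),'w',round(o['width'],1),'->',*out)
E
python3 - <<'E'
from h import *
import workcell
print([x for x in dir(workcell) if not x.startswith('__')], getattr(workcell,'grasp_offset',None))
rel([466.4,-8,205],81.3)
c=np.load('c.npz')
for (zu,zv,z) in [(311,175,230),(135,160,190),(478,215,190),(210,120,None)]:
    u=225+zu/5.4;v=115+zv/5.4
    D=1499
    if z is None: print(w(c,u,v)); continue
    # intersect plane z
    d=c['R'].T@np.array([(u-c['cx'])/c['fx'],(v-c['cy'])/c['fy'],1]); o=-c['R'].T@c['t']
    print(np.round(o+d*(z-o[2])/d[2],1))
E
```

```text
['Unreachable', 'camera', 'close_job', 'get_obs', 'grasp_offset', 'place_of', 'spot_in'] 18.8
clk 1.0 pos [214.2 587.1 205.4] [-9.000e+01  1.000e-02  6.996e+01] F [ 0.2 -0.2 -0.3] w 93.8 -> [-472.7    0.5 -440.9] [ 0.000e+00 -1.134e+01 -1.000e-02]
[619.4 -34.  230. ]
[635.3  59.9 190. ]
[ 606.9 -125.5  190. ]
[636.88981681  18.94119587 278.81597877]
```

```bash
python3 -m crank '-472 0 -441 0 -11.3 0 1;-472 0 -441 0 -11.3 0 1;-472 0 -441 0 -11.3 0 1;-472 0 -441 0 -11.3 0 1;-472 0 -441 0 -11.3 0 1;-472 0 -441 0 -11.3 0 1;-472 0 -441 0 -11.3 0 1;-472 0 -441 0 -11.3 0 1;-472 0 -441 0 -11.3 0 1;-472 0 -441 0 -11.3 0 1;-472 0 -441 0 -11.3 0 1;-472 0 -441 0 -11.3 0 1'
```

```text
clock: 2.2
tool_pos: [449.3, 32.9, 205.9]
tcp_rot: [-90.1, -0.0, 81.3]
force: [2.0, 0.4, 0.1]
width: 93.9
```

```bash
python3 - <<'E'
from h import *
rel([466.4,-8.5,130],81.3)
E
```

```text
clk 2.2 pos [449.3  32.9 205.9] [-9.005e+01 -3.000e-02  8.127e+01] F [2.  0.4 0.1] w 93.9 -> [-38.4  75.9 -23.2] [ 0.05 -0.03  0.03]
```

```bash
python3 -m crank '-38 0 -23 0 0 0 1;-38 38 -23 0 0 0 1;-38 76 -23 0 0 0 1;-38 76 -23 0 0 0 1;-38 76 -23 0 0 0 1'; python3 - <<'E'
from h import *
c=snap('wrist','w1.png'); 
for n in ('wrist',): print([(np.round(r['centre'],1).tolist(),round(r['score'],2)) for r in place_of('tray_grip',n)[:4]])
Z=c['z_map'];v,u=np.mgrid[:384,:512]
P=np.stack([(u-c['cx'])/c['fx']*Z,(v-c['cy'])/c['fy']*Z,Z],-1)
W=(P-c['t'])@c['R']
s=(W[...,2]>76)&(W[...,2]<88)&(W[...,0]>430)&(W[...,0]<510)&(abs(W[...,1]+8)<30)&(Z>0)
q=W[s]; print(len(q), q.mean(0) if len(q) else '')
if len(q): print(cv2.minAreaRect(q[:,:2].astype(np.float32)))
rel([466.4,-8.5,50],81.3)
E
```

```text
clock: 2.7
tool_pos: [465.7, -6.2, 130.2]
tcp_rot: [-90.0, 0.0, 81.3]
force: [0.3, -0.8, 0.3]
width: 93.8
[([469.7, -13.9, 59.7], 0.86), ([326.2, 150.4, 22.9], 0.78)]
682 [465.43091873  -8.33878102  81.40127319]
((466.2381286621094, -8.780878067016602), (13.76644515991211, 38.17241668701172), 81.53511047363281)
clk 2.8 pos [466.7  -5.9 131.2] [-9.012e+01 -4.000e-02  8.128e+01] F [-0.5 -0.9  0.5] w 93.9 -> [-2.6 81.2  0. ] [ 0.12 -0.02  0.04]
```

View pics/w1.png

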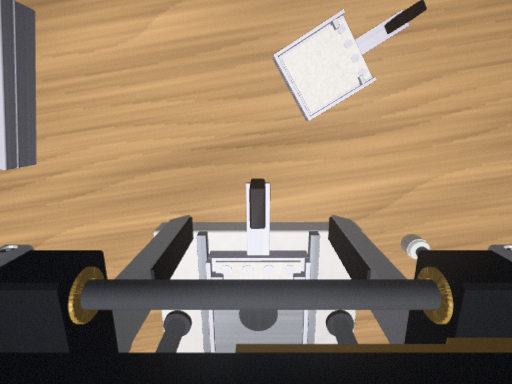

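The wrist view shows the blade at (258,200), between the open fingers and aligned with them. Its size measures 13.8 x 38.2 mm, so it fits. I'll descend and grip.

```bash
python3 -m crank '-2.7 30 0 0 0 0 1;-2.7 60 0 0 0 0 1;-2.7 82 0 0 0 0 1;-2.7 82 0 0 0 0 1;-2.7 82 0 0 0 0 0;-2.7 82 0 0 0 0 0;-2.7 82 0 0 0 0 0;-2.7 82 0 0 0 0 0;-2.7 82 0 0 0 0 0;-2.7 82 0 0 0 0 0'; python3 - <<'E'
from h import *
rel([500.6,-14,49],81.3)
E
```

```text
clock: 3.8
tool_pos: [465.4, -8.8, 47.7]
tcp_rot: [-90.0, -0.0, 81.3]
force: [0.3, -0.2, 0.5]
width: 48.9
clk 3.8 pos [465.4  -8.8  47.7] [-90.02  -0.    81.26] F [ 0.3 -0.2  0.5] w 48.9 -> [  0.2  -1.3 -35.6] [ 0.02 -0.04  0.  ]
```

```bash
python3 -m crank '0 0 0 0 0 0 0;0 0 0 0 0 0 0;0 0 0 0 0 0 0;0 0 0 0 0 0 0;0 0 0 0 0 0 0;0 0 0 0 0 0 0;0 0 0 0 0 0 0'
```

```text
clock: 4.5
tool_pos: [465.3, -8.9, 47.5]
tcp_rot: [-90.0, 0.0, 81.3]
force: [-0.7, -0.6, -0.8]
width: 13.6
```

```bash
python3 -m crank '0 0 -2 0 0 0 0;0 0 -4 0 0 0 0;0 0 -6 0 0 0 0;0 0 -8 0 0 0 0;0 0 -10 0 0 0 0;0 0 -12 0 0 0 0;0 0 -14 0 0 0 0;0 0 -16 0 0 0 0;0 0 -18 0 0 0 0;0 0 -20 0 0 0 0;0 0 -22 0 0 0 0;0 0 -24 0 0 0 0'
```

```text
clock: 5.7
tool_pos: [485.9, -12.0, 47.0]
tcp_rot: [-89.6, -0.0, 81.3]
force: [-21.1, 3.1, 20.6]
width: 14.2
```

```bash
python3 -m crank '0 0 0 0 0 0 0;0 0 0 0 0 0 0'; python3 - <<'E'
from h import *
rel([500.6,-14,47.6],81.3); print(get_obs()['wrist_torque'])
c=snap('scene','s2.png')
b=c['pixels'][175:300,160:290,::-1]
cv2.imwrite('pics/z3.png',cv2.resize(np.ascontiguousarray(b),None,fx=4.6,fy=4.6,interpolation=cv2.INTER_CUBIC))
E
```

```text
clock: 5.9
tool_pos: [486.3, -12.1, 47.0]
tcp_rot: [-89.7, 0.0, 81.3]
force: [-17.0, 2.7, 15.1]
width: 13.7
clk 5.9 pos [486.3 -12.1  47. ] [-89.69   0.    81.27] F [-17.    2.7  15.1] w 13.7 -> [  0.3  -0.6 -14.4] [-0.31 -0.03 -0.  ]
[ 0.66306243  3.93882661 -0.02017595]
```

View pics/z3.png

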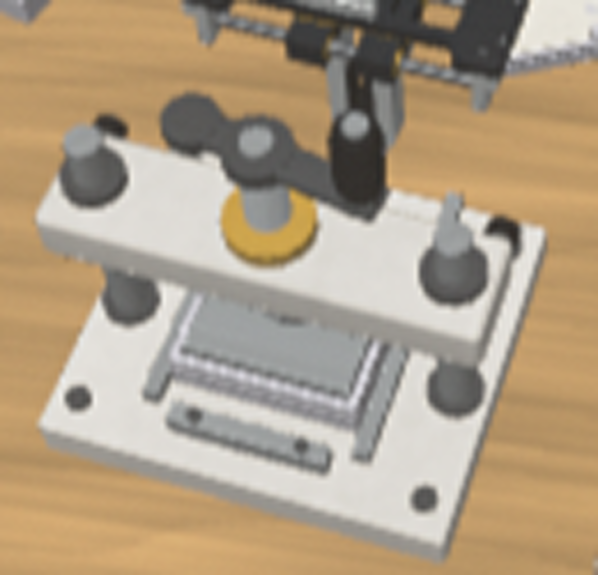

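```bash
python3 -m crank '0 -0.4 -1 0 0 0 0;0 -0.4 -2 0 0 0 0;0 -0.4 -3 0 0 0 0;0 -0.4 -4 0 0 0 0;0 -0.4 -5 0 0 0 0;0 -0.4 -6 0 0 0 0;0 -0.4 -7 0 0 0 0;0 -0.4 -8 0 0 0 0'
```

```text
clock: 6.75
tool_pos: [497.0, -13.7, 47.9]
tcp_rot: [-90.0, 0.0, 81.3]
force: [-4.0, 1.3, -5.6]
width: 13.9
```

```bash
python3 -m crank '0 0.2 -0.5 0 0 0 0;0 0.2 -1 0 0 0 0;0 0.2 -1.5 0 0 0 0;0 0.2 -2 0 0 0 0'
```

```text
clock: 7.15
tool_pos: [498.9, -14.0, 47.7]
tcp_rot: [-90.0, 0.0, 81.3]
force: [-5.1, 0.9, -5.1]
width: 13.8
```

```bash
python3 -m crank '0 0.1 -0.5 0 0 0 0;0 0.1 -1 0 0 0 0;0 0.1 -1.5 0 0 0 0;0 0.1 -2 0 0 0 0'; python3 - <<'E'
from h import *
c=snap('scene','s4.png')
b=c['pixels'][175:300,160:290,::-1]
cv2.imwrite('pics/z4.png',cv2.resize(np.ascontiguousarray(b),None,fx=4.6,fy=4.6,interpolation=cv2.INTER_CUBIC))
E
```

```text
clock: 7.55
tool_pos: [500.9, -14.3, 47.6]
tcp_rot: [-90.0, 0.0, 81.3]
force: [-5.4, -0.3, -4.8]
width: 13.6
```

View pics/z4.png

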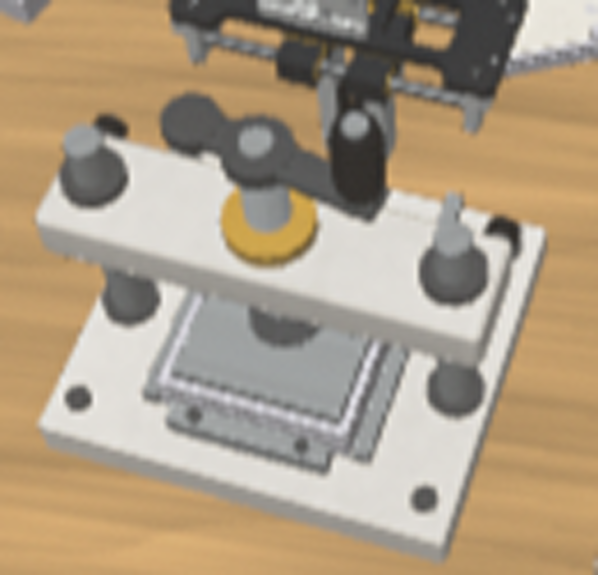

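Tray's far edge is nearly at the stop (195,425 to 330,455 in the zoom). I'll continue in sub-millimetre steps.

```bash
python3 -m crank '0 0.1 -0.5 0 0 0 0;0 0.1 -1 0 0 0 0;0 0.1 -1.5 0 0 0 0'
```

```text
clock: 7.9
tool_pos: [502.4, -14.6, 47.5]
tcp_rot: [-90.0, 0.0, 81.3]
force: [-4.6, 1.0, -3.9]
width: 13.8
```

```bash
python3 -m crank '0 0 -0.4 0 0 0 0;0 0 -0.8 0 0 0 0;0 0 -1.2 0 0 0 0'
```

```text
clock: 8.2
tool_pos: [502.5, -14.7, 47.3]
tcp_rot: [-89.9, 0.0, 81.3]
force: [-13.8, 1.1, 0.4]
width: 14.0
```

```bash
python3 -m crank '0 0 -0.5 0 0 0 0;0 0 -0.8 0 0 0 0'; python3 - <<'E'
from h import *
c=snap('scene','s5.png')
b=c['pixels'][175:300,160:290,::-1]
cv2.imwrite('pics/z5.png',cv2.resize(np.ascontiguousarray(b),None,fx=4.6,fy=4.6,interpolation=cv2.INTER_CUBIC))
E
```

```text
clock: 8.4
tool_pos: [502.6, -14.7, 47.1]
tcp_rot: [-89.8, 0.0, 81.3]
force: [-18.0, 2.2, 4.5]
width: 14.0
```

View pics/z5.png

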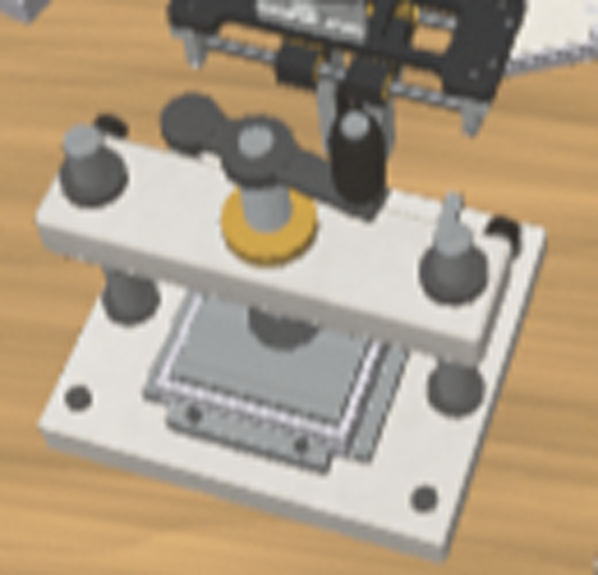

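The tray is home: motion stopped at x=502.5, force rose to 18 N, and the picture shows its edge against the bar (170-330, 400-465). I'll release and rise.

```bash
python3 -m crank '0 0 0.8 0 0 0 0.6;0 0 1.5 0 0 0 0.6;0 0 1.5 0 0 0 0.6;0 0 1.5 0 0 0 0.6;0 0 1.5 0 0 0 0.6;0 0 1.5 0 0 0 0.6;0 -50 1.5 0 0 0 0.6;0 -100 1.5 0 0 0 0.6;0 -150 1.5 0 0 0 0.6;0 -200 1.5 0 0 0 0.6;0 -250 1.5 0 0 0 0.6;0 -265 1.5 0 0 0 0.6'; python3 - <<'E'
from h import *
c=snap('wrist','w2.png'); 
print([(np.round(r['centre'],1).tolist(),round(r['score'],2)) for r in place_of('knob_centre','wrist')[:4]])
rel([600,7,312],81.3)
E
```

```text
clock: 9.65
tool_pos: [504.2, -14.8, 317.5]
tcp_rot: [-90.3, -0.1, 81.2]
force: [0.5, 0.7, -0.8]
width: 56.6
[([638.0, 22.2, 248.2], 0.9)]
clk 9.75 pos [503.8 -14.6 314.9] [-9.023e+01 -9.000e-02  8.126e+01] F [ 0.3  0.9 -0.8] w 56.3 -> [ 36.    3.4 -91.8] [ 0.23 -0.04  0.09]
```

View pics/w2.png

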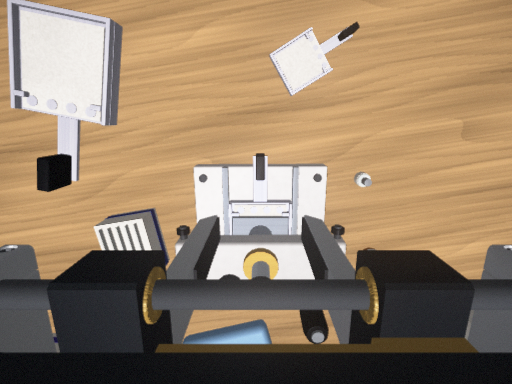

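```bash
python3 -m crank '36 0 -46 0 0 0 0.6;36 0 -92 0 0 0 0.6;36 0 -107 0 0 0 0.6;36 0 -107 0 0 0 0.6'; python3 - <<'E'
from h import *
c=snap('wrist','w3.png'); 
print([(np.round(r['centre'],1).tolist(),round(r['score'],2)) for r in place_of('knob_centre','wrist')[:4]],[(np.round(r['centre'],1).tolist(),round(r['score'],2)) for r in place_of('crank_hub','wrist')[:4]])
Z=c['z_map'];v,u=np.mgrid[:384,:512]
P=np.stack([(u-c['cx'])/c['fx']*Z,(v-c['cy'])/c['fy']*Z,Z],-1)
W=(P-c['t'])@c['R']
s=(W[...,2]>262)&(W[...,2]<285)&(np.hypot(W[...,0]-637,W[...,1]-21)<25)&(Z>0)
q=W[s]; print(len(q)); 
if len(q): print(q.mean(0),np.percentile(q[:,2],[5,50,95]),cv2.minAreaRect(q[:,:2].astype(np.float32)))
rel([637,21,280],81.3)
E
```

```text
clock: 10.15
tool_pos: [615.2, 4.4, 309.7]
tcp_rot: [-89.8, 0.1, 81.2]
force: [-0.2, -0.5, 0.5]
width: 55.8
[([636.4, 21.4, 249.4], 0.7)] [([618.6, -32.3, 228.6], 0.9)]
666
[635.36728162  19.96486033 272.69286063] [265.07908991 273.46481284 277.18877861] ((637.1868896484375, 19.99906349182129), (23.13939094543457, 22.937835693359375), 58.14169692993164)
clk 10.3 pos [613.3   4.6 311.6] [-8.992e+01  3.000e-02  8.124e+01] F [-0.4  1.  -0. ] w 56.5 -> [ 19.9  31.5 -21. ] [-0.08 -0.06 -0.03]
```

View pics/w3.png

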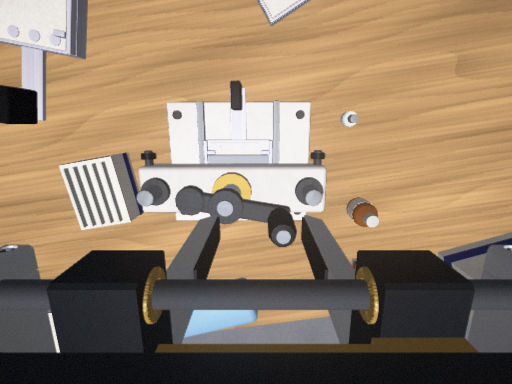

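```bash
python3 -m crank '19.2 0 -21 0 0 0 0.6;19.2 0 -21 0 0 0 0.6;19.2 25 -21 0 0 0 0.6;19.2 50 -21 0 0 0 0.6;19.2 76 -21 0 0 0 0.6;19.2 76 -21 0 0 0 0.6'; python3 - <<'E'
from h import *
rel([637,20.3,235],81.3)
E
```

```text
clock: 10.9
tool_pos: [635.5, 20.6, 233.8]
tcp_rot: [-89.7, 0.1, 81.3]
force: [-0.6, -0.0, -0.0]
width: 56.3
clk 10.9 pos [635.5  20.6 233.8] [-8.975e+01  5.000e-02  8.126e+01] F [-0.6 -0.  -0. ] w 56.3 -> [-0.1 -1.2 -1.5] [-0.25 -0.04 -0.05]
```

```bash
python3 -m crank '0 -0.5 -0.8 0 0 0 0;0 -0.5 -0.8 0 0 0 0;0 -0.5 -0.8 0 0 0 0;0 -0.5 -0.8 0 0 0 0;0 -0.5 -0.8 0 0 0 0;0 -0.5 -0.8 0 0 0 0;0 -0.5 -0.8 0 0 0 0'; python3 - <<'E'
from h import *
rel([637,20.3,235],81.3)
c=camera('top'); cv2.imwrite('pics/t3.png',cv2.resize(np.ascontiguousarray(c['pixels'][100:240,210:350,::-1]),None,fx=4,fy=4))
E
```

```text
clock: 11.6
tool_pos: [638.9, 20.4, 237.5]
tcp_rot: [-90.1, -0.0, 81.3]
force: [0.3, 0.6, 6.5]
width: 24.3
clk 11.6 pos [638.9  20.4 237.5] [-9.006e+01 -1.000e-02  8.126e+01] F [0.3 0.6 6.5] w 24.3 -> [-0.4  2.5  1.9] [ 0.06 -0.04  0.01]
```

```bash
cat > k.py <<'E'
from h import *
import sys
f0=72.2; p0=np.array([638.9,20.4,237.5]); C=p0[:2]-55*np.array([np.cos(np.radians(f0)),np.sin(np.radians(f0))])
yaw=81.26
def st():
    o=get_obs(); d=o['tool_pos'][:2]-C; f=np.degrees(np.arctan2(d[1],d[0])); t=np.array([np.sin(np.radians(f)),-np.cos(np.radians(f))]); r=d/np.hypot(*d)
    F=o['force']
    print('clk %.2f th %.1f (mod360) r %.2f zdev %.2f | resist %.2f radial %.2f Fz %.2f w %.1f'%(o['clock'],(f0-f)%360,np.hypot(*d),o['tool_pos'][2]-p0[2],-F[:2]@t,F[:2]@r,F[2],o['width']), np.round(o['tcp_rot'],1))
def rows(a,b,step):
    n=int(round(abs(b-a)/step)); out=[]
    A=lambda th: np.radians(f0-yaw-th)
    for i in range(1,n+1):
        th=a+(b-a)*i/n
        out.append('%.1f %.2f %.1f 0 0 0 0'%(55*(np.cos(A(th))-np.cos(A(a))),20*(th-a)/360,55*(np.sin(A(th))-np.sin(A(a)))))
    print(';'.join(out))
st()
if len(sys.argv)>1:
    v=list(map(float,sys.argv[1:]))
    while len(v)>=3: rows(*v[:3]); v=v[3:]
E
python3 k.py 0 30 5
```

```text
clk 11.65 th 360.0 (mod360) r 55.00 zdev 0.03 | resist -0.37 radial -0.11 Fz 5.51 w 24.5 [-90.1  -0.   81.3]
-1.0 0.28 -4.7 0 0 0 0;-2.3 0.56 -9.3 0 0 0 0;-4.1 0.83 -13.8 0 0 0 0;-6.2 1.11 -18.1 0 0 0 0;-8.7 1.39 -22.1 0 0 0 0;-11.6 1.67 -26.0 0 0 0 0
```

View pics/t3.png

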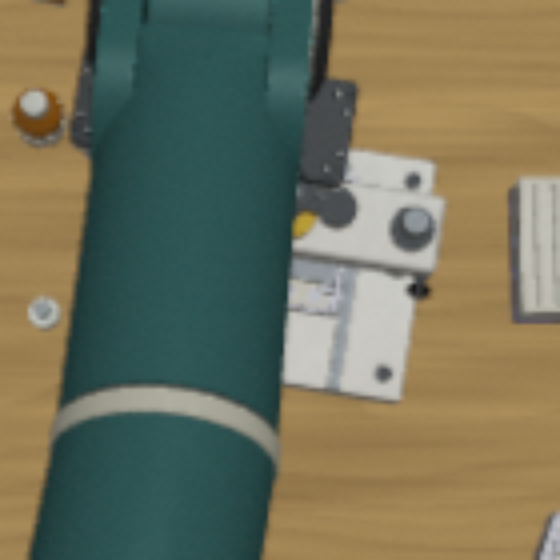

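The knob is gripped (24.5 mm; the view from above is mostly hidden by the arm). I'll start winding, with the wrist orientation kept fixed.

```bash
python3 -m crank '-1.0 0.3 -4.7 0 0 0 0;-2.3 0.5 -9.3 0 0 0 0;-4.1 0.8 -13.8 0 0 0 0;-6.2 1.1 -18.1 0 0 0 0;-8.7 1.4 -22.1 0 0 0 0;-11.6 1.7 -26.0 0 0 0 0'; python3 k.py 30 75 5 75 120 5
```

```text
clock: 12.25
tool_pos: [663.0, 4.8, 235.8]
tcp_rot: [-90.0, -0.0, 81.3]
force: [0.4, 0.3, 7.1]
width: 24.4
clk 12.25 th 30.2 (mod360) r 55.04 zdev -1.72 | resist -0.03 radial 0.50 Fz 7.08 w 24.4 [-90.   -0.   81.3]
-3.2 0.28 -3.6 0 0 0 0;-6.7 0.56 -6.9 0 0 0 0;-10.4 0.83 -9.9 0 0 0 0;-14.4 1.11 -12.5 0 0 0 0;-18.6 1.39 -14.8 0 0 0 0;-23.1 1.67 -16.7 0 0 0 0;-27.6 1.94 -18.2 0 0 0 0;-32.3 2.22 -19.3 0 0 0 0;-37.0 2.50 -20.0 0 0 0 0
-4.8 0.28 -0.3 0 0 0 0;-9.6 0.56 -0.2 0 0 0 0;-14.4 0.83 0.4 0 0 0 0;-19.1 1.11 1.4 0 0 0 0;-23.7 1.39 2.7 0 0 0 0;-28.1 1.67 4.5 0 0 0 0;-32.4 1.94 6.6 0 0 0 0;-36.5 2.22 9.1 0 0 0 0;-40.3 2.50 12.0 0 0 0 0
```

```bash
python3 -m crank '-3.2 0.3 -3.6 0 0 0 0;-6.7 0.6 -6.9 0 0 0 0;-10.4 0.8 -9.9 0 0 0 0;-14.4 1.1 -12.5 0 0 0 0;-18.6 1.4 -14.8 0 0 0 0;-23.1 1.7 -16.7 0 0 0 0;-27.6 1.9 -18.2 0 0 0 0;-32.3 2.2 -19.3 0 0 0 0;-37.0 2.5 -20.0 0 0 0 0'; python3 k.py;  python3 -m crank '-4.8 0.3 -0.3 0 0 0 0;-9.6 0.6 -0.2 0 0 0 0;-14.4 0.8 0.4 0 0 0 0;-19.1 1.1 1.4 0 0 0 0;-23.7 1.4 2.7 0 0 0 0;-28.1 1.7 4.5 0 0 0 0;-32.4 1.9 6.6 0 0 0 0;-36.5 2.2 9.1 0 0 0 0;-40.3 2.5 12.0 0 0 0 0'; python3 k.py 120 140 5 140 155 5 155 170 5 170 185 5 185 200 5; python3 - <<'E'
from h import *
c=snap('scene','s6.png')
b=c['pixels'][175:300,160:290,::-1]
cv2.imwrite('pics/z6.png',cv2.resize(np.ascontiguousarray(b),None,fx=4.6,fy=4.6,interpolation=cv2.INTER_CUBIC))
E
```

```text
clock: 13.15
tool_pos: [677.1, -34.9, 233.4]
tcp_rot: [-90.1, -0.0, 81.3]
force: [1.2, -0.1, 6.8]
width: 24.6
clk 13.15 th 75.2 (mod360) r 55.12 zdev -4.12 | resist -0.03 radial 1.17 Fz 6.79 w 24.6 [-90.1  -0.   81.3]
clock: 14.05
tool_pos: [659.1, -73.1, 231.0]
tcp_rot: [-90.1, 0.0, 81.2]
force: [0.1, -0.8, 8.4]
width: 24.6
clk 14.05 th 120.2 (mod360) r 55.32 zdev -6.51 | resist -0.46 radial 0.69 Fz 8.39 w 24.6 [-90.1   0.   81.2]
-3.6 0.28 3.2 0 0 0 0;-6.9 0.56 6.7 0 0 0 0;-9.9 0.83 10.4 0 0 0 0;-12.5 1.11 14.4 0 0 0 0
-2.3 0.28 4.2 0 0 0 0;-4.2 0.56 8.6 0 0 0 0;-5.7 0.83 13.2 0 0 0 0
-1.1 0.28 4.7 0 0 0 0;-1.8 0.56 9.4 0 0 0 0;-2.1 0.83 14.2 0 0 0 0
0.1 0.28 4.8 0 0 0 0;0.7 0.56 9.6 0 0 0 0;1.6 0.83 14.3 0 0 0 0
1.4 0.28 4.6 0 0 0 0;3.1 0.56 9.1 0 0 0 0;5.3 0.83 13.4 0 0 0 0
```

View pics/z6.png

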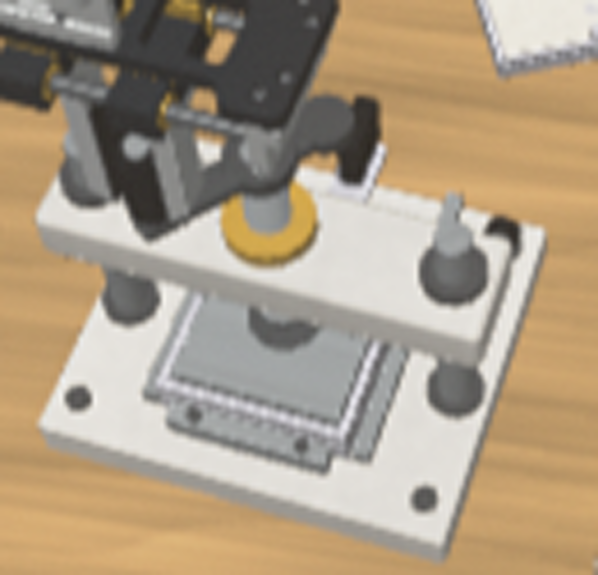

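```bash
python3 -m crank '-3.6 0.3 3.2 0 0 0 0;-6.9 0.6 6.7 0 0 0 0;-9.9 0.8 10.4 0 0 0 0;-12.5 1.1 14.4 0 0 0 0' >/dev/null; python3 k.py; python3 -m crank '-2.3 0.3 4.2 0 0 0 0;-4.2 0.6 8.6 0 0 0 0;-5.7 0.8 13.2 0 0 0 0'>/dev/null; python3 k.py;  python3 -m crank '-1.1 0.3 4.7 0 0 0 0;-1.8 0.6 9.4 0 0 0 0;-2.1 0.8 14.2 0 0 0 0' >/dev/null; python3 k.py
```

```text
clk 14.50 th 140.2 (mod360) r 55.51 zdev -7.53 | resist 0.76 radial 1.59 Fz 7.89 w 24.7 [-90.1   0.   81.2]
clk 14.80 th 155.1 (mod360) r 55.58 zdev -8.31 | resist -0.70 radial 2.43 Fz 8.25 w 24.6 [-90.1   0.   81.2]
clk 15.10 th 169.9 (mod360) r 55.68 zdev -9.06 | resist 0.03 radial 2.11 Fz 8.51 w 24.8 [-90.1   0.   81.2]
```

```bash
python3 -m crank '0.1 0.3 4.8 0 0 0 0;0.7 0.6 9.6 0 0 0 0;1.6 0.8 14.3 0 0 0 0' >/dev/null; python3 k.py; python3 -m crank '1.4 0.3 4.6 0 0 0 0;3.1 0.6 9.1 0 0 0 0;5.3 0.8 13.4 0 0 0 0'>/dev/null; python3 k.py 200 215 5 215 230 5 230 245 5 245 260 5 260 275 5 275 290 5 290 305 5 305 320 5
```

```text
clk 15.40 th 184.9 (mod360) r 55.78 zdev -9.91 | resist -0.14 radial 3.01 Fz 8.54 w 24.5 [-90.1   0.   81.2]
clk 15.70 th 199.8 (mod360) r 55.77 zdev -10.72 | resist -0.77 radial 4.39 Fz 8.68 w 24.5 [-90.1   0.   81.2]
2.5 0.28 4.1 0 0 0 0;5.4 0.56 7.9 0 0 0 0;8.6 0.83 11.5 0 0 0 0
3.5 0.28 3.3 0 0 0 0;7.2 0.56 6.3 0 0 0 0;11.2 0.83 8.9 0 0 0 0
4.2 0.28 2.3 0 0 0 0;8.6 0.56 4.2 0 0 0 0;13.2 0.83 5.7 0 0 0 0
4.7 0.28 1.1 0 0 0 0;9.4 0.56 1.8 0 0 0 0;14.2 0.83 2.1 0 0 0 0
4.8 0.28 -0.1 0 0 0 0;9.6 0.56 -0.7 0 0 0 0;14.3 0.83 -1.6 0 0 0 0
4.6 0.28 -1.4 0 0 0 0;9.1 0.56 -3.1 0 0 0 0;13.4 0.83 -5.3 0 0 0 0
4.1 0.28 -2.5 0 0 0 0;7.9 0.56 -5.4 0 0 0 0;11.5 0.83 -8.6 0 0 0 0
3.3 0.28 -3.5 0 0 0 0;6.3 0.56 -7.2 0 0 0 0;8.9 0.83 -11.2 0 0 0 0
```

```bash
python3 -m crank '2.5 0.3 4.1 0 0 0 0;5.4 0.6 7.9 0 0 0 0;8.6 0.85 11.5 0 0 0 0' >/dev/null; python3 k.py; python3 -m crank '3.5 0.3 3.3 0 0 0 0;7.2 0.6 6.3 0 0 0 0;11.2 0.85 8.9 0 0 0 0'>/dev/null; python3 k.py; python3 -m crank '4.2 0.3 2.3 0 0 0 0;8.6 0.6 4.2 0 0 0 0;13.2 0.85 5.7 0 0 0 0'>/dev/null; python3 k.py
```

```text
clk 16.00 th 214.7 (mod360) r 55.76 zdev -11.57 | resist -0.14 radial 4.98 Fz 12.44 w 24.1 [-90.    0.   81.2]
clk 16.30 th 229.7 (mod360) r 55.60 zdev -12.39 | resist -0.71 radial 5.77 Fz 12.17 w 23.8 [-90.    0.   81.2]
clk 16.60 th 245.0 (mod360) r 55.49 zdev -13.26 | resist -0.02 radial 6.08 Fz 12.79 w 24.2 [-90.   -0.   81.2]
```

```bash
python3 -m crank '4.7 0.2 1.1 0 0 0 0;9.4 0.5 1.8 0 0 0 0;14.2 0.75 2.1 0 0 0 0' >/dev/null; python3 k.py; python3 -m crank '4.8 0.25 -0.1 0 0 0 0;9.6 0.5 -0.7 0 0 0 0;14.3 0.75 -1.6 0 0 0 0'>/dev/null; python3 k.py; python3 -m crank '4.6 0.25 -1.4 0 0 0 0;9.1 0.5 -3.1 0 0 0 0;13.4 0.8 -5.3 0 0 0 0'>/dev/null; python3 k.py
```

```text
clk 16.90 th 260.2 (mod360) r 55.47 zdev -14.13 | resist -0.13 radial 3.88 Fz 11.74 w 24.6 [-90.   -0.   81.3]
clk 17.20 th 275.5 (mod360) r 55.51 zdev -15.01 | resist 0.79 radial 3.33 Fz 8.22 w 24.9 [-90.   -0.   81.3]
clk 17.50 th 290.4 (mod360) r 55.49 zdev -15.92 | resist -0.27 radial 1.70 Fz 6.45 w 24.5 [-90.   -0.   81.3]
```

```bash
python3 -m crank '4.1 0.3 -2.5 0 0 0 0;7.9 0.6 -5.4 0 0 0 0;11.5 0.85 -8.6 0 0 0 0' >/dev/null; python3 k.py; python3 -m crank '3.3 0.3 -3.5 0 0 0 0;6.3 0.6 -7.2 0 0 0 0;8.9 0.85 -11.2 0 0 0 0'>/dev/null; python3 k.py 320 335 5 335 350 5 350 365 5 365 380 5 380 395 5 395 410 5 410 425 5
```

```text
clk 17.80 th 305.4 (mod360) r 55.42 zdev -16.82 | resist -0.07 radial 0.66 Fz 4.25 w 24.8 [-90.   -0.   81.3]
clk 18.10 th 320.0 (mod360) r 55.38 zdev -17.51 | resist 6.21 radial 1.93 Fz 12.03 w 24.7 [-90.   -0.   81.3]
2.3 0.28 -4.2 0 0 0 0;4.2 0.56 -8.6 0 0 0 0;5.7 0.83 -13.2 0 0 0 0
1.1 0.28 -4.7 0 0 0 0;1.8 0.56 -9.4 0 0 0 0;2.1 0.83 -14.2 0 0 0 0
-0.1 0.28 -4.8 0 0 0 0;-0.7 0.56 -9.6 0 0 0 0;-1.6 0.83 -14.3 0 0 0 0
-1.4 0.28 -4.6 0 0 0 0;-3.1 0.56 -9.1 0 0 0 0;-5.3 0.83 -13.4 0 0 0 0
-2.5 0.28 -4.1 0 0 0 0;-5.4 0.56 -7.9 0 0 0 0;-8.6 0.83 -11.5 0 0 0 0
-3.5 0.28 -3.3 0 0 0 0;-7.2 0.56 -6.3 0 0 0 0;-11.2 0.83 -8.9 0 0 0 0
-4.2 0.28 -2.3 0 0 0 0;-8.6 0.56 -4.2 0 0 0 0;-13.2 0.83 -5.7 0 0 0 0
```

```bash
python3 k.py 320 304 4 304 307 3 307 310 3 310 313 3 313 316 3 316 319 3 319 322 3
```

```text
clk 18.10 th 320.0 (mod360) r 55.38 zdev -17.51 | resist 6.21 radial 1.93 Fz 12.03 w 24.7 [-90.   -0.   81.3]
-2.1 -0.22 3.2 0 0 0 0;-4.4 -0.44 6.3 0 0 0 0;-6.9 -0.67 9.2 0 0 0 0;-9.6 -0.89 11.9 0 0 0 0
2.1 0.17 -2.0 0 0 0 0
1.9 0.17 -2.1 0 0 0 0
1.8 0.17 -2.2 0 0 0 0
1.7 0.17 -2.3 0 0 0 0
1.6 0.17 -2.4 0 0 0 0
1.5 0.17 -2.5 0 0 0 0
```

```bash
python3 -m crank '-2.1 -0.2 3.2 0 0 0 0;-4.4 -0.4 6.3 0 0 0 0;-6.9 -0.7 9.2 0 0 0 0;-9.6 -0.9 11.9 0 0 0 0'>/dev/null; python3 k.py
python3 -m crank '2.1 0.2 -2.0 0 0 0 0'>/dev/null; python3 k.py
python3 -m crank '1.9 0.1 -2.1 0 0 0 0'>/dev/null; python3 k.py
python3 -m crank '1.8 0.2 -2.2 0 0 0 0'>/dev/null; python3 k.py
python3 -m crank '1.7 0.2 -2.3 0 0 0 0'>/dev/null; python3 k.py
python3 -m crank '1.6 0.2 -2.4 0 0 0 0'>/dev/null; python3 k.py
```

```text
clk 18.50 th 304.1 (mod360) r 55.48 zdev -16.81 | resist -0.04 radial 2.14 Fz 6.28 w 24.7 [-90.   -0.   81.3]
clk 18.60 th 306.4 (mod360) r 55.27 zdev -16.80 | resist -0.41 radial 1.34 Fz 5.57 w 24.4 [-90.   -0.   81.2]
clk 18.70 th 309.8 (mod360) r 55.36 zdev -17.08 | resist -0.57 radial 1.71 Fz 6.56 w 24.1 [-90.   -0.   81.3]
clk 18.80 th 312.9 (mod360) r 55.39 zdev -17.28 | resist 0.34 radial 2.59 Fz 8.79 w 24.4 [-90.   -0.   81.3]
clk 18.90 th 315.8 (mod360) r 55.35 zdev -17.37 | resist 2.47 radial 2.68 Fz 11.14 w 25.0 [-90.   -0.   81.3]
clk 19.00 th 318.7 (mod360) r 55.36 zdev -17.47 | resist 4.70 radial 2.97 Fz 13.95 w 24.8 [-90.   -0.   81.3]
```

Touch felt at θ≈313° (resistance rises from about 0 there, in both passes). The target is about 403°.

```bash
python3 k.py 319 334 5 334 364 5 364 389 5 389 404 5
```

```text
clk 19.00 th 318.7 (mod360) r 55.36 zdev -17.47 | resist 4.70 radial 2.97 Fz 13.95 w 24.8 [-90.   -0.   81.3]
2.4 0.28 -4.2 0 0 0 0;4.3 0.56 -8.5 0 0 0 0;5.9 0.83 -13.1 0 0 0 0
1.2 0.28 -4.6 0 0 0 0;2.0 0.56 -9.4 0 0 0 0;2.4 0.83 -14.2 0 0 0 0;2.3 1.11 -19.0 0 0 0 0;1.8 1.39 -23.7 0 0 0 0;1.0 1.67 -28.5 0 0 0 0
-1.3 0.28 -4.6 0 0 0 0;-3.0 0.56 -9.1 0 0 0 0;-5.0 0.83 -13.4 0 0 0 0;-7.5 1.11 -17.6 0 0 0 0;-10.3 1.39 -21.5 0 0 0 0
-3.1 0.28 -3.6 0 0 0 0;-6.5 0.56 -7.0 0 0 0 0;-10.3 0.83 -10.1 0 0 0 0
```

```bash
python3 -m crank '2.4 0.2 -4.2 0 0 0 0;4.3 0.4 -8.5 0 0 0 0;5.9 0.65 -13.1 0 0 0 0'>/dev/null; python3 k.py
python3 -m crank '1.2 0.25 -4.6 0 0 0 0;2.0 0.5 -9.4 0 0 0 0;2.4 0.8 -14.2 0 0 0 0;2.3 1.1 -19.0 0 0 0 0;1.8 1.35 -23.7 0 0 0 0;1.0 1.6 -28.5 0 0 0 0'>/dev/null; python3 k.py
```

```text
clk 19.30 th 333.2 (mod360) r 55.25 zdev -18.16 | resist 6.11 radial 2.20 Fz 12.95 w 24.9 [-90.   -0.   81.3]
clk 19.90 th 3.0 (mod360) r 55.37 zdev -19.91 | resist 7.43 radial 0.69 Fz 11.77 w 24.5 [-89.9  -0.   81.3]
```

```bash

python3 -m crank '-1.3 0.25 -4.6 0 0 0 0;-3.0 0.55 -9.1 0 0 0 0;-5.0 0.8 -13.4 0 0 0 0;-7.5 1.1 -17.6 0 0 0 0;-10.3 1.35 -21.5 0 0 0 0'>/dev/null; python3 k.py
python3 -m crank '-3.1 0.25 -3.6 0 0 0 0;-6.5 0.55 -7.0 0 0 0 0;-10.3 0.8 -10.1 0 0 0 0'>/dev/null; python3 k.py;python3 -m crank '0 0 0 0 0 0 0;0 0 0 0 0 0 0'>/dev/null; python3 k.py
```

```text
clk 20.40 th 27.6 (mod360) r 55.48 zdev -21.29 | resist 8.11 radial 1.76 Fz 9.46 w 24.5 [-89.9  -0.1  81.3]
clk 20.70 th 42.4 (mod360) r 55.54 zdev -22.06 | resist 8.74 radial 2.10 Fz 8.16 w 24.2 [-90.   -0.1  81.3]
clk 20.90 th 42.8 (mod360) r 55.35 zdev -22.09 | resist 4.69 radial 1.53 Fz 7.50 w 24.5 [-90.   -0.1  81.3]
```

```bash
python3 -m crank '0 0 0 0 0 0 0.5;0 0 0 0 0 0 0.5;0 0 0 0 0 0 0.5;0 0 0 0 0 0 0.5;0 -10 0 0 0 0 0.5;0 -40 0 0 0 0 0.5;0 -80 0 0 0 0 0.5;0 -110 0 0 0 0 0.5;0 -110 40 0 0 0 0.5;0 -110 80 0 0 0 0.5;0 -110 80 0 0 0 0.5'; python3 - <<'E'
from h import *
c=snap('wrist','w9.png')
print([(np.round(r['centre'],1).tolist(),round(r['score'],2)) for r in place_of('knob_centre','wrist')[:4]],[(np.round(r['centre'],1).tolist(),round(r['score'],2)) for r in place_of('crank_hub','wrist')[:4]])
np.savez('w9.npz',**c)
Z=c['z_map'];v,u=np.mgrid[:384,:512]
P=np.stack([(u-c['cx'])/c['fx']*Z,(v-c['cy'])/c['fy']*Z,Z],-1)
W=(P-c['t'])@c['R']
s=(W[...,2]>240)&(W[...,2]<262)&(np.hypot(W[...,0]-668,W[...,1]+6)<30)&(Z>0)
q=W[s]; print(len(q)); 
if len(q): print(q.mean(0),np.percentile(q[:,2],[5,50,95]),cv2.minAreaRect(q[:,:2].astype(np.float32)))
E
```

```text
clock: 22.0
tool_pos: [588.0, 6.6, 326.4]
tcp_rot: [-90.0, -0.1, 81.3]
force: [0.7, -0.2, 1.1]
width: 47.2
[([664.4, -1.8, 227.8], 0.62)] [([616.5, -32.3, 208.1], 0.74)]
418
[662.24128288  -1.18715105 249.91982281] [242.06893426 251.12758278 254.79614431] ((663.4658203125, -1.144815444946289), (24.42718505859375, 18.27660369873047), 82.79605865478516)
```

View pics/w9.png

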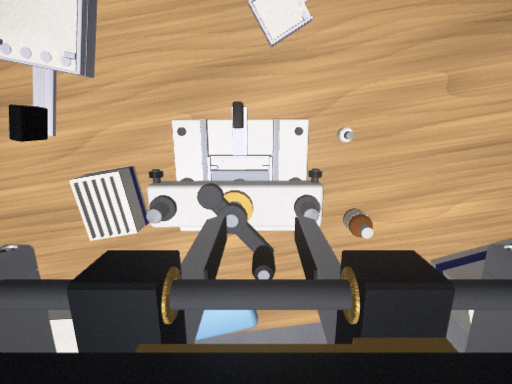

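```bash
python3 -m crank '50 -20 50 0 0 0 0.5;100 -20 100 0 0 0 0.5;150 -20 150 0 0 0 0.5;200 -20 180 0 0 0 0.5;250 -20 180 0 0 0 0.5;300 -20 180 0 0 0 0.5;300 -20 180 0 0 0 0.5;300 -20 180 0 0 0 0.5'; python3 - <<'E'
from h import *
for n in('top','scene'):
    c=snap(n,n+'9.png'); np.savez(n+'9.npz',**c)
    print([(np.round(r['centre'],1).tolist(),round(r['score'],2)) for r in place_of('knob_centre',n)[:4]],[(np.round(r['centre'],1).tolist(),round(r['score'],2)) for r in place_of('crank_hub',n)[:4]])
    if n=='top': b=c['pixels'][115:225,225:335,::-1]
    else: b=c['pixels'][175:300,160:290,::-1]
    k=5.4 if n=='top' else 4.6
    cv2.imwrite('pics/y%s.png'%n,cv2.resize(np.ascontiguousarray(b),None,fx=k,fy=k,interpolation=cv2.INTER_CUBIC))
E
```

```text
clock: 22.95
tool_pos: [457.8, 335.6, 344.1]
tcp_rot: [-89.9, 0.0, 81.6]
force: [-0.9, -0.3, 0.6]
width: 47.1
[([669.1, -3.4, 226.7], 0.46)] [([617.5, -34.0, 202.4], 0.68)]
[([670.3, -3.5, 227.4], 0.68)] []
```

View pics/ytop.png

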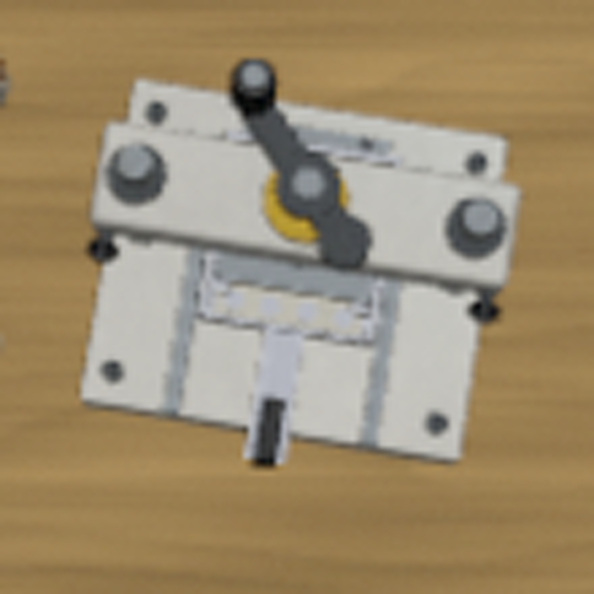

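View pics/yscene.png

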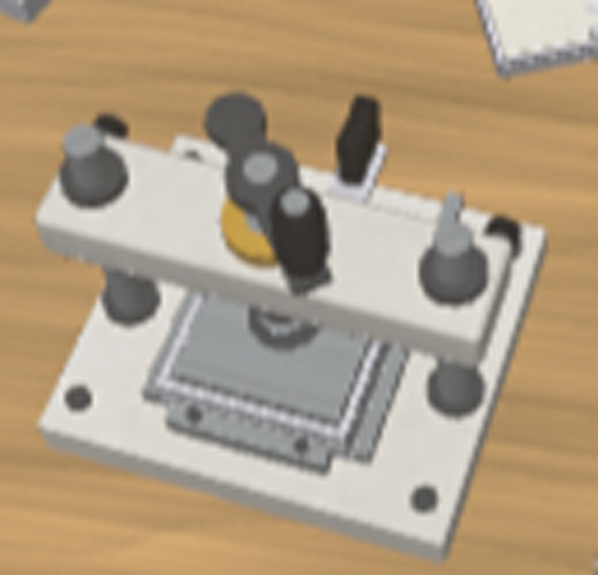

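```bash
python3 - <<'E'
from h import *
c=np.load('c.npz')
def pl(zu,zv,z):
    u=225+zu/5.4;v=115+zv/5.4
    d=c['R'].T@np.array([(u-c['cx'])/c['fx'],(v-c['cy'])/c['fy'],1]); o=-c['R'].T@c['t']
    return (o+d*(z-o[2])/d[2])[:2]
def circ(f,box,name):
    im=cv2.imread(f)
A=lambda a,b: (np.degrees(np.arctan2(*(a-b)[::-1])),np.hypot(*(a-b)))
k0,h0,w0=pl(210,122,276),pl(311,174,230),pl(376,200,226)
k1,h1,w1=pl(254,77,254),pl(309,183,208),pl(347,243,204)
print(k0,h0,w0,A(k0,h0),A(h0,w0),A(k0,w0))
print(k1,h1,w1,A(k1,h1),A(h1,w1),A(k1,w1))
E
```

```text
[636.51459903  18.95069097] [619.97952801 -34.0010882 ] [607.26988434 -68.36854065] (np.float64(72.65816025984726), np.float64(55.473412470444906)) (np.float64(69.70478532032843), np.float64(36.64228200241907)) (np.float64(71.48341477523697), np.float64(92.08638090913496))
[665.71289881  -3.38999472] [619.78406592 -33.68474653] [588.26085776 -54.27260063] (np.float64(33.408925361986384), np.float64(55.020266060432405)) (np.float64(33.14861294801597), np.float64(37.65066253489222)) (np.float64(33.30316478260737), np.float64(92.67069788550143))
```

The crank has been wound about 399° net, with touch at about 313°, so it is 86° past touch after springback. The tray is against the stop, the foot is on the disc, and the arm is clear. I'll hand it in.

```bash
python3 -m crank '0 0 0 0 0 0 0.5;0 0 0 0 0 0 0.5;0 0 0 0 0 0 0.5'; python3 -c "
from workcell import *
print(close_job())"
```

```text
clock: 23.55
tool_pos: [459.0, 329.7, 345.2]
tcp_rot: [-90.0, -0.0, 81.2]
force: [-0.4, 0.3, 0.0]
width: 47.3
the job is handed in; nothing more can be done
None
```

The card is clamped in the press, and I handed the job in at 23.55 s with the arm clear of everything.

- **Tray:** I gripped the middle-sized tray by its blade and slid it about 37 mm. It stopped dead against the bar, with the push at about 18 N, and the picture shows its edge against the stop. Partway in, the force peaked at about 21 N along the slide plus 20 N vertically. I eased that by raising the tool slightly, and the tray then slid at about 5 N.
- **Winding:** I wound clockwise with the wrist orientation held fixed. I felt the touch at about 313° of crank travel. To confirm it, I backed off 16° to 304° and came forward again in 3° steps. I then went on to about 403° and let go; the resistance had grown from about 6 to 9 N.
- **Last checks:** The top picture gives about 399° of net winding, so roughly 86° past the touch after springback (good to about ±3°). The foot sits on the wear disc and the tray is still home.
- **Disagreements:** A rougher wrist-camera estimate of the final crank angle differed by about 3°; I trusted the top view. The place_of knob heights gave about 22 mm of descent, which fits the angle.
- **Bystanders:** I never went near the bottle, vial or carton. The bottle and vial look undisturbed in the wrist view, but I made no separate position check on any of the three.

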